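# Hang the feed pail on the hay rack's keeper hook

## Task

Swing the folded-down wire bail of the small metal pail upright while the pail still stands on the ledge, then lift the pail by the bail and hang it on the double-prong hook on the front of the hay rack: lower the wire onto the open front part of the prongs, slide it back under the keepers and let it settle in the dip at the back, then let go. How high the hook is clamped is not known exactly, so feel for it: set the pail on gently, without ramming, pressing hard on the hook or letting the pail drop onto it, keep the pail upright, and do not disturb the bin, jar, scoop or ball.

Things in the scene. Friction and masses are not known exactly. Their poses are not given: they have to be found in the camera images.
- pail: Small round metal pail, open top, 116 mm across at the rim, 92 mm at the foot, 90 mm high, 0.38 to 0.8 kg, standing loose on the ledge. Origin: centre of its underside; z up. Hung by its bail it tilts up to about 0.2 rad. While the wire passes above the hook's front tips, the rim, 90 mm below the wire, must pass under the prongs.
- bail_hinge (a point): Middle of the bail's hinge line, on the pail's centre axis 80 mm above its underside; the line runs along y. The bail is a U of 5 mm steel wire: legs at y = +-64 mm, straight cross wire 112 mm long, 100 mm from the hinge line. It swings clear of the pail. Hinge a little stiff (0.034 N m): the bail stays where it is left.
- bail (a joint): Bail angle a: 0 = upright, pi/2 = folded level to the pail's own -x side; at the start 1.2 to 1.6 rad. In the pail's frame the cross wire's centre is at x = -100 sin(a), y = 0, z = 80 + 100 cos(a) mm.
- bail_grip (a point): Centre of the bail's cross wire, in the middle of the black grip sleeve on it: 10 mm diameter, 36 mm long, along the pail's y axis; the sleeve rolls freely on the wire, so a bail pinched by it can be swung without turning the gripper. The place to pinch, fingers closing at right angles to the wire.
- rack: Metal hay rack, fixed, dark steel wire, 220 mm wide (y), 252 mm high, posts 88 and 190 mm in +x from its origin. Its x axis points from the hook's open front towards the rack, z up. Origin: on the ledge, plumb under the middle of the hook's dips. Clamped to its front is a hook: two equal prongs of 6 mm rod along x, at y = +-38 mm; the gripper goes between them.
- hook_entry (a point): Where the wire's centre is when it lies on the level run, mid-way along the run's open part: rack x = -57, y = 0, z = 257 mm FOR MID CLAMP SETTING. The true hook, all of it, is up to 20 mm higher or lower; this is unmeasured and found by touch or sight; it does not move under load. Run: x = -76 to -14 mm. Prong tips turn up 14 mm from x = -76 to -86 mm.
- hook_dip (a point): Where the wire's centre is to come to rest: rack x = y = 0, z = 250 mm at mid clamp setting (+-20 mm as for the whole hook). The dip lies 7 mm lower than the run, its level floor from x = -8 to 8 mm, sloping sides to x = -14 and 14 mm.
- hook_stop (a point): Where the wire's centre stops against the upright back stop rods: rack x = 8.5 mm, z = 257 mm (run level) at mid setting. Closed keeper loops cover run and dip from the stop to x = -26 mm, nose sloping up to x = -37 mm, 11 mm free height above the run (loop's top 30.5 mm over a wire on the run). Wire enters at x = -72 to -42 mm. Plate joining the prongs at x = 80 mm, top 17 mm above the rods.
- bin: Bystander: grey plastic tilt-out bin, 160 x 150 x 203 mm, front flap tilted out towards its -x. Origin: centre of its underside.
- jar: Bystander: clear glass jar with a metal twist cap, 68 mm across, 100 mm high. Origin: centre of its underside.
- scoop: Bystander: orange plastic litter scoop lying flat, blade 110 x 104 x 32 mm, 115 mm handle to its -x, total 235 mm, 36 mm high. Origin: under the blade's centre.
- ball: Bystander: round woven willow ball, 84 mm across, 80 mm high. Origin: centre of its underside.
Things that resemble listed ones, but are neither listed nor needed, are in the scene too. Of the things like the pail, leave any that is green; of the rest the smaller one is meant.

How it is judged:
On the way, in this order (a step that is already met when the one before it is completed fails the run):
1. the bail is upright (within 0.25 rad) while the pail stands on the ledge (value of joint bail between -0.25 and 0.25 rad and height (world z) of pail below 0.012 m and angle between pail's own z axis and vertical below 0.15 rad), for 0.1 s.
2. the pail hangs by its bail clear of the ledge, not yet on the hook (height (world z) of pail above 0.04 m and contact force between pail and rack below 0.1 N and x of bail_grip in the frame of rack below -0.03 m), for 0.1 s.
3. the wire has been slid in under the keepers (x of bail_grip in the frame of rack between -0.02 and 0.012 m and y of bail_grip in the frame of rack between -0.025 and 0.025 m and height (world z) of bail_grip below 0.289 m), for 0.05 s.
At the end, for the whole second after the job is handed in: The pail hangs still (under 0.06 m/s) from the hook, clear of the ledge, tilted less than 0.35 rad, its cross wire lying in the dips of both prongs below the keepers (within 11 mm of the dips' middle, the grip sleeve between the prongs), and nothing is held (x of bail_grip in the frame of rack between -0.011 and 0.011 m and y of bail_grip in the frame of rack between -0.025 and 0.025 m and height (world z) of bail_grip between 0.225 and 0.2715 m and contact force between pail and rack above 1 N and height (world z) of pail above 0.03 m and angle between pail's own z axis and vertical below 0.35 rad and linear speed of pail below 0.06 m/s); the robot touches nothing.
It fails at once if pail or bail pressed, rammed or dropped on the hook or rack with more than 15 N (contact force between pail and rack above 15 N).
It fails at once if robot pushing on the rack or hook with more than 15 N (contact force between the arm and rack above 15 N).
It fails at once if fingers pushing on the rack or hook with more than 15 N (contact force between the fingers and rack above 15 N).
It fails at once if pail tipped by more than 0.7 rad (angle between pail's own z axis and vertical above 0.7 rad).
It fails at once if bin, jar, scoop or ball moved by more than 25 mm (distance of any of bin, jar, scoop, ball from where it was at the start of the episode above 0.025 m).
It also fails if it takes over 72 s, if anything falls off the work surface, if the arm or the gripper's body presses on something with over 40 N, if the wrist force passes 120 N, or if a joint passes its speed limit or range.

## Robot

A 6-joint arm with a two-finger parallel gripper is mounted at the origin on the work surface. World frame = base frame: x ahead of the robot, y to its left, z up, the work surface at z = 0. Lengths are in m, angles in rad, forces in N, time in s.
With the tool pointing down it reaches from about 0.375 to 0.975 m from the base axis. Payload 3.8 kg.
Tool frame: the origin (TCP) lies at the very end of the fingers, on their centre line; the grasp point (between the pads) lies 19 mm behind it; z points along the fingers, y is the line along which they close (so a half turn about z gives the same grasp; the last joint's range is limited). The gripper opens to 88 mm and grips with 3 to 60 N. Pads are 18 mm wide; open, the fingers measure 123 mm over their backs; the gripper's body (75 mm by 187 mm) begins 45 mm behind the grasp point.
Start: joints at [1.08, 0.264, 1.604, -0, 1.274, -0.037], TCP at [0.296, 0.607, 0.239] pointing down, gripper open.
Joint ranges: [-2.63, 2.63], [-0.94, 2.18], [0.31, 2.57], [-1.31, 4.45], [0, 2.66], [-2.55, 2.55]. Speed limits (rad/s): [2.57, 2.57, 3.14, 3.14, 3.14, 3.14].

## Interface

Orientations are given as a 3x3 rotation matrix whose columns are the frame's x, y, z axes.
In Python, from plant import ctrl gives the robot as it stands.
- The arm moves only by the tool drive_tool, never from a script. Its argument "steps" is a list of rows, each an object with "slide": the shift along the tool's x, y, z normalised to -1 to 1, where 1 is 0.02 m, a list of three; "rotation": the turn, a rotation vector about the tool's x, y, z normalised to -1 to 1, where 1 is 0.12 rad, a list of three. In form: [{"slide": [tx, ty, tz], "rotation": [rx, ry, rz]}, ...]. A call has 1 to 10 rows; each row shifts and turns the commanded pose from where the row before left it, along the tool's axes as they then stand; what a row does not reach is not made up. A row lasts 1/12 s, in which the tool goes at most 41.7 mm and 7.16 degrees, less where a joint would pass 70% of its speed; a pose out of reach is approached as far as the arm can. A call with a number of a shift or a turn outside -1 to 1 is refused whole. A call with a gripper value outside its range is refused whole. "gripper" is the closure, from 0 (fully open) to 1 (shut), set as the call begins (left out, the last holds). The fingers move at their own pace and stop on an object; the grip force is fixed at half the most. Time passes only in rows, so rows that do not move let the fingers close. It gives the time, the measured TCP pose, the force, the opening and the grip force at its end, in the units of the state.
- ctrl.state(): the state, without advancing time (a new reading comes with each control period).
- ctrl.snapshot(name): name is "scene" or "side" or "wrist"; returns a dict with "pixels" (420x560x3 uint8, red, green, blue), "depth" (420x560 float32, m along the optical axis (not along the pixel's ray), 0 where there is no reading), "fov_y" (degrees; the focal length in pixels is half the picture's height over the tangent of half this angle, whatever the lens; pixels are square), "cx", "cy" (the principal point, pixels), "extrinsics" (4x4, takes a point from camera to world coordinates); the wrist camera has in their place "tool_from_camera" (4x4, takes a point from camera to tool coordinates, whose origin is the TCP and whose axes are the flange's). Camera axes: x right, y up, looking along -z (the intrinsics and any distortion apply to the point x, -y, -z); pixel columns grow to the right and rows downward; lengths in m; the calibration is good to about 2 mm. A picture is of the moment at which its call begins: read the wrist's pose just before it.
- ctrl.sign_off(): hands the job in; it is judged then, once.
The state is a dict: "time": time; "q": joint angles; "qvel": joint speeds; "joint_torque": joint torques, N m; "eef_pos": TCP position; "orientation": TCP orientation; "wrist_force": force on the tool from outside, world axes, zero at the start; "moment": the same for the moment, N m; "width": finger opening in m; "grasp_force": force on a finger pad.
Only numpy, scipy, OpenCV 4.12 (cv2) and the standard library are available. Lean on these libraries where they do the work, as an engineer would, in place of code of your own. Each camera call takes 0.05 s, during which the arm holds its last target. There are 200 camera calls.

## Working session

There is one attempt and no reset: what is moved stays moved. The work goes in short steps, Python scripts to look and compute and a tool call to move; the robot and the scene stay as the last step left them, time stands still between calls to the robot, and variables do not carry over. Pictures are saved under pics/ and viewed, at most 10 in all, crops included, and the job is handed in when it is done.

Besides the shell and the picture viewer there is one more tool, called as name(argument=value, ...), one argument or row to a line, values as JSON. drive_tool: Moves the arm, as the interface text tells. Its arguments: {"type":"object","properties":{"steps":{"type":"array","items":{"type":"object","properties":{"slide":{"type":"array","items":{"type":"number"}},"rotation":{"type":"array","items":{"type":"number"}}}}},"gripper":{"type":"number"}},"required":["steps"]}

```bash
mkdir -p pics; ls; cat > h.py <<'E'
import numpy as np, cv2, pickle
from plant import ctrl
def snap(n, tag):
    st=ctrl.state(); s=ctrl.snapshot(n)
    if 'extrinsics' in s: E=np.array(s['extrinsics'])
    else:
        T=np.eye(4); T[:3,:3]=np.array(st['orientation']); T[:3,3]=st['eef_pos']; E=T@np.array(s['tool_from_camera'])
    s['E']=E; s['f']=210/np.tan(np.radians(s['fov_y'])/2)
    pickle.dump(s,open(f'pics/{tag}.pkl','wb'))
    cv2.imwrite(f'pics/{tag}.png',np.array(s['pixels'])[:,:,::-1]); return s
def load(tag): return pickle.load(open(f'pics/{tag}.pkl','rb'))
def ray(s,u,v):
    d=np.array([(u-s['cx'])/s['f'],-(v-s['cy'])/s['f'],-1.]); return s['E'][:3,3], s['E'][:3,:3]@d
def pt(s,u,v):
    o,d=ray(s,u,v); return o+d*s['depth'][int(v),int(u)]
def onz(s,u,v,z):
    o,d=ray(s,u,v); return o+d*(z-o[2])/d[2]
def cloud(s):
    v,u=np.mgrid[0:420,0:560]; D=np.stack([(u-s['cx'])/s['f'],-(v-s['cy'])/s['f'],-np.ones(u.shape)],-1)*s['depth'][...,None]
    return D@s['E'][:3,:3].T+s['E'][:3,3]
E
python3 - <<'E'
from h import *
a=snap('scene','sc');b=snap('side','sd')
for s in(a,b): print({k:s[k] for k in s if k not in('pixels','depth')})
i=np.hstack([cv2.imread('pics/sc.png'),cv2.imread('pics/sd.png')]);print(ctrl.state())
E
```

```text
pics
{'fov_y': 51.2977984194695, 'cx': 274.24911266929024, 'cy': 206.2445917819185, 'extrinsics': array([[-0.87626854, -0.42216933,  0.2322208 ,  0.85473168],
       [ 0.4817363 , -0.75849607,  0.43887793,  0.75716049],
       [-0.00914224,  0.49644412,  0.86802054,  1.38288913],
       [ 0.        ,  0.        ,  0.        ,  1.        ]]), 'E': array([[-0.87626854, -0.42216933,  0.2322208 ,  0.85473168],
       [ 0.4817363 , -0.75849607,  0.43887793,  0.75716049],
       [-0.00914224,  0.49644412,  0.86802054,  1.38288913],
       [ 0.        ,  0.        ,  0.        ,  1.        ]]), 'f': np.float64(437.34554598834154)}
{'fov_y': 54.88885232781825, 'cx': 279.9502612633418, 'cy': 206.88061885145964, 'extrinsics': array([[ 0.97946412,  0.12895743, -0.15498392,  0.36958738],
       [-0.20160699,  0.61821327, -0.75971507, -0.71935869],
       [-0.00215779,  0.77535949,  0.63151643,  0.85677468],
       [ 0.        ,  0.        ,  0.        ,  1.        ]]), 'E': array([[ 0.97946412,  0.12895743, -0.15498392,  0.36958738],
       [-0.20160699,  0.61821327, -0.75971507, -0.71935869],
 
[... 255 characters left out ...]
      1.27368196e+00, -3.68843055e-02]), 'qvel': array([ 0.00108051, -0.00102724, -0.00128788,  0.00085364,  0.00111301,
       -0.00049068]), 'joint_torque': array([-6.55591048e-04, -5.03619969e+01, -3.58070183e+01,  7.29094609e-02,
        2.35024863e-02, -4.88746230e-05]), 'eef_pos': array([0.295623  , 0.60613603, 0.23752926]), 'orientation': array([[-8.98784656e-01,  4.38389445e-01, -9.14803711e-04],
       [ 4.38390396e-01,  8.98782962e-01, -1.74595380e-03],
       [ 5.68022706e-05, -1.97027765e-03, -9.99998057e-01]]), 'wrist_force': array([ 0.04232399, -0.11046415,  0.18610276]), 'moment': array([ 0.01471722, -0.03955671,  0.02510511]), 'grasp_force': 0.0, 'width': 0.08815755739064003}
```

View pics/sc.png

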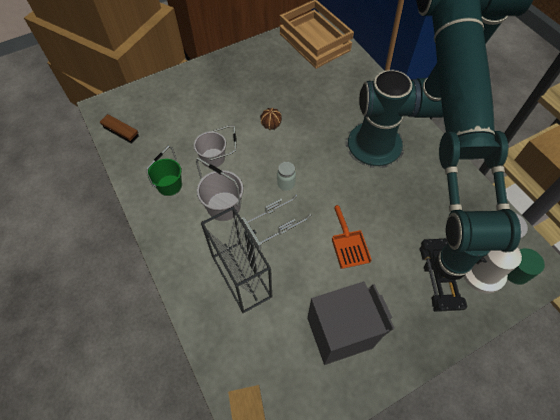

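View pics/sd.png

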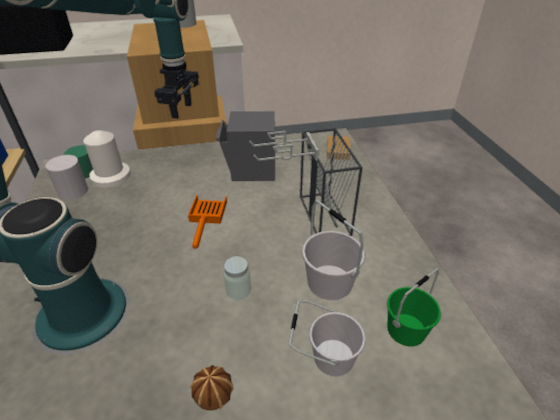

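Pail-like things, in scene pixels: grey at (211,148), larger grey at (220,195) and green at (166,178). The target should be the small grey one at (211,148), with its bail folded to the side. I'll measure the rims and confirm in a crop.

```bash
python3 - <<'E'
from h import *
a=load('sc');b=load('sd')
for s,n in((a,'sc'),(b,'sd')):
    C=cloud(s); s['C']=C
    print(n,'table z',np.median(C[...,2][s['depth']>0]))
# rim circles: points with z within 84..94 mm near small pail
from scipy.optimize import least_squares
def circ(P):
    r=least_squares(lambda p:np.hypot(P[:,0]-p[0],P[:,1]-p[1])-p[2],[*P.mean(0)[:2],.06],loss='soft_l1',f_scale=.002); return r.x
for s,boxes in((a,[(190,125,228,170),(192,168,246,222)]),(b,[(305,310,368,378),(298,228,364,300)])):
    for (u0,v0,u1,v1) in boxes:
        P=s['C'][v0:v1,u0:u1].reshape(-1,3); 
        zt=np.percentile(P[:,2],[50,90,97]); 
        z=np.histogram(P[:,2],bins=np.arange(0,.24,.01))[0]
        Q=P[(P[:,2]>.08)&(P[:,2]<.096)]; print(boxes and (u0,v0),z,len(Q),circ(Q) if len(Q)>10 else '')
for s,p in((a,(235,138)),(b,(294,321)),(a,(215,171)),(b,(337,215))): print(pt(s,*p), pt(s,p[0]+1,p[1]))
ca=cv2.resize(cv2.imread('pics/sc.png')[110:290,140:330],None,fx=2.6,fy=2.6,interpolation=cv2.INTER_CUBIC)[:,:400]
ca=cv2.resize(cv2.imread('pics/sc.png')[110:260,180:320],(400,428),interpolation=cv2.INTER_CUBIC)
cb=cv2.resize(cv2.imread('pics/sd.png')[110:260,235:375],(400,428),interpolation=cv2.INTER_CUBIC)
cv2.imwrite('pics/c1.png',np.hstack([ca,cb]))
E
```

```text
sc table z -0.0024227281925015554
sd table z 0.0008388379894901377
(190, 125) [434  67  65  69  74  94  83  91 135  85  12   0   0   0   0   0   1   4
   2   5   2   3   4] 212 [ 0.58979086 -0.24528564  0.05743257]
(192, 168) [754 100  90  86  96  88  99 100  89  93 110 256  61   9   7   6   6  10
   6   3   8   9  14] 152 [ 0.64669962 -0.02991769  0.06979402]
(305, 310) [1751  181  202  218  224  208  222  239  363  326   15    0    0    0
    0    0    0    0    0    0    0    0    0] 674 [ 0.58777732 -0.25241721  0.05715169]
(298, 228) [1271  186  209  216  232  259  248  266  262  273  267  458  165   16
    8    8    8    9    9    9   10   12   11] 427 [ 0.6446759  -0.03615667  0.06991132]
[ 0.50093899 -0.21086955  0.1097405 ] [ 0.46544538 -0.29641257 -0.00534855]
[ 0.5024945  -0.21581217  0.1162101 ] [ 0.50473188 -0.21576931  0.11550326]
[ 0.64977785 -0.02812465  0.23430817] [ 0.64768791 -0.02397784  0.23811377]
[ 0.6444419  -0.03940957  0.24442556] [ 0.64665942 -0.04006164  0.24458316]
```

View pics/c1.png

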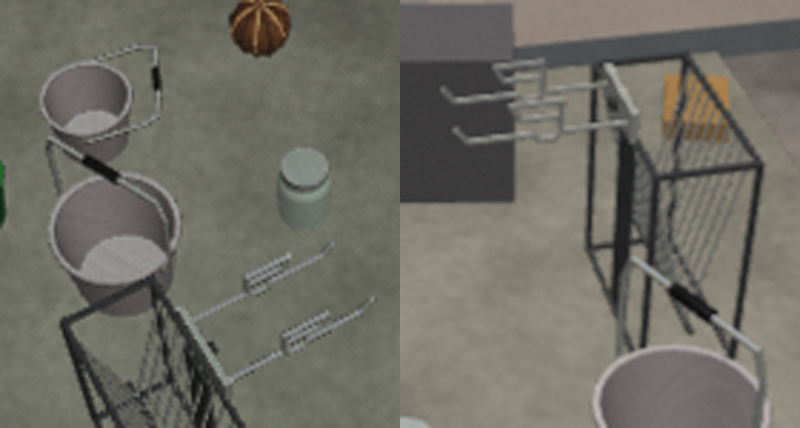

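The small grey pail (rim radius 58 mm, bail folded towards the jar side, sleeve 94 mm out) is the target. Its sleeve is at side px (294,321) and scene px (235,138). The prongs run from the plate at side px (307,139)/(314,153) to tips at (250,142)/(254,155). Next I locate the rack and hook.

```bash
python3 - <<'E'
from h import *
a=load('sc');b=load('sd')
for s,(u0,v0,u1,v1) in((a,(180,185,330,320)),(b,(235,115,375,245))):
    C=cloud(s)[v0:v1,u0:u1].reshape(-1,3); m=(C[:,2]>.2)&(C[:,2]<.32)&(np.hypot(C[:,0]-.646,C[:,1]+.033)>.09)&(C[:,1]<.35)
    P=C[m]; print(len(P),P.min(0),P.max(0))
    H,xe,ye=np.histogram2d(P[:,0],P[:,1],bins=[np.arange(.38,.86,.015),np.arange(-.1,.4,.015)])
    print('x\\y  start',ye[0])
    for i,r in enumerate(H.astype(int)):
        if r.any(): print('%.3f '%xe[i],' '.join('%2d'%k if k else ' .' for k in r))
E
```

```text
1269 [0.48503112 0.1259955  0.20008962] [0.7676375  0.34998579 0.30860022]
x\y  start -0.1
0.485   .  .  .  .  .  .  .  .  .  .  .  .  .  .  .  .  .  .  .  6  7  .  .  .  4  9  .  .  .  .  .  .  .
0.500   .  .  .  .  .  .  .  .  .  .  .  .  .  .  .  .  .  .  .  4  7  .  .  .  3  8  .  .  .  .  .  .  .
0.515   .  .  .  .  .  .  .  .  .  .  .  .  .  .  .  .  .  .  .  4  7  .  .  .  3  9  .  .  .  .  .  .  .
0.530   .  .  .  .  .  .  .  .  .  .  .  .  .  .  .  .  .  .  .  7 11  .  .  .  2 17  .  .  .  .  .  .  .
0.545   .  .  .  .  .  .  .  .  .  .  .  .  .  .  .  .  .  .  .  9 25  .  .  .  7 30  .  .  .  .  .  .  .
0.560   .  .  .  .  .  .  .  .  .  .  .  .  .  .  .  .  .  .  . 10 22  .  .  .  3 30  .  .  .  .  .  .  .
0.575   .  .  .  .  .  .  .  .  .  .  .  .  .  .  .  .  .  .  .  3 28  .  .  .  3 29  .  .  .  .  .  .  .
0.590   .  .  .  .  .  .  .  .  .  .  .  .  .  .  .  .  .  .  .  2 10  .  .  .  . 12  .  .  .  .  .  .  .
0.605   .  .  .  .  .  .  .  .  .  .  .  .  .  .  .  .  .  .  .  2 10  .  .  .  1 11  .  .  .  .  .  .  .
0.620   .  .  .  .  .  .  .  .  .  .  .  .  .  .  .  . 
[... 2515 characters left out ...]
.  .  .  8  8  4  8  4  6 17  5  .  1  1  2  .  3  3  7  .  .  .
0.680   .  .  .  .  .  .  .  .  .  .  .  .  .  .  6 11  .  .  .  .  .  .  .  .  .  .  .  .  . 13  .  .  .
0.695   .  .  .  .  .  .  .  .  .  .  .  .  .  .  5 10  .  .  .  .  .  .  .  .  .  .  .  .  .  9  .  .  .
0.710   .  .  .  .  .  .  .  .  .  .  .  .  .  .  3 13  .  .  .  .  .  .  .  .  .  .  .  .  . 13  .  .  .
0.725   .  .  .  .  .  .  .  .  .  .  .  .  .  .  . 17  .  .  .  .  .  .  .  .  .  .  .  .  . 11  .  .  .
0.740   .  .  .  .  .  .  .  .  .  .  .  .  .  .  4 12 11  9  1  6 11 12  2 12 12 11  5 12 15 13  .  .  .
0.755   .  .  .  .  .  .  .  .  .  .  .  .  .  .  6 52 20 18  9 20 19 17  9 15 16 13  9 14 10 26  .  .  .
```

```bash
python3 - <<'E'
from h import *
a=load('sc');b=load('sd')
for s,(u0,v0,u1,v1) in((a,(180,185,330,320)),(b,(235,115,375,245))):
    C=cloud(s)[v0:v1,u0:u1].reshape(-1,3); P=C[(C[:,2]>.2)&(C[:,2]<.32)&(C[:,0]>.475)&(C[:,0]<.77)&(C[:,1]>.1)&(C[:,1]<.36)]
    for y0 in(.198,.274):
        Q=P[(abs(P[:,1]-y0)<.02)]
        R=Q[(Q[:,0]>.595)&(Q[:,0]<.635)]; T=Q[(Q[:,0]>.505)&(Q[:,0]<.53)]
        K=Q[(Q[:,0]>.53)&(Q[:,0]<.595)]
        print(y0,'run back med',np.median(R,0),'front',np.median(T,0),'tip minx',Q[:,0].min(),'tip zmax',Q[Q[:,0]<.5][:,2].max(),'keeper zmax',np.percentile(K[:,2],90),'keeper x',K[K[:,2]>np.percentile(K[:,2],60)][:,0].min(),K[K[:,2]>np.percentile(K[:,2],60)][:,0].max(),'slope',np.polyfit(Q[Q[:,0]<.64][:,0],Q[Q[:,0]<.64][:,1],1)[0])
    B=P[(P[:,0]>.75)]; F=P[(P[:,0]>.645)&(P[:,0]<.675)&(P[:,2]<.26)]
    print('back post x slope',np.polyfit(B[:,1],B[:,0],1),np.median(B,0),'y range',np.percentile(B[:,1],[1,99]),'front',np.median(F,0),np.percentile(F[:,1],[1,99]))
    print('plate top',np.percentile(P[(abs(P[:,1]-.236)<.045)&(P[:,0]>.63)&(P[:,0]<.67)][:,2],[50,90,97]))
E
```

```text
0.198 run back med [0.61521149 0.20249312 0.27168405] front [0.51779115 0.20058103 0.27079742] tip minx 0.48671199824470845 tip zmax 0.2875941223536731 keeper zmax 0.3057525776140026 keeper x 0.5376644572787057 0.5902438696191042 slope 0.01844697949364471
0.274 run back med [0.61514375 0.27826135 0.27070434] front [0.51750543 0.2771886  0.27056791] tip minx 0.4850311234772405 tip zmax 0.2868400614944482 keeper zmax 0.30586700305957315 keeper x 0.5358369065993852 0.5889004744868157 slope 0.014908059500343589
back post x slope [-0.01002988  0.76273218] [0.76130365 0.2512915  0.25342053] y range [0.13135458 0.35537922] front [0.66449228 0.24782062 0.25021394] [0.12986606 0.35454117]
plate top [0.26505988 0.28653741 0.28859634]
0.198 run back med [0.61618707 0.19752995 0.27143569] front [0.51850656 0.19612645 0.27121914] tip minx 0.4836533258632583 tip zmax 0.286682156219609 keeper zmax 0.3052634411425273 keeper x 0.5351967763913333 0.5874897225175469 slope 0.01304994087007208
0.274 run back med [0.61525333 0.27356454 0.27163371] front [0.51787347 0.27242864 0.27197328] tip minx 0.4838963042130292 tip zmax 0.2876241010119821 keeper zmax 0.30530431642188915 keeper x 0.5353001673759785 0.587626603026126 slope 0.013573709409996379
back post x slope [-0.01501654  0.7614638 ] [0.75858185 0.22136625 0.24158079] y range [0.12415122 0.34994733] front [0.66256073 0.20620336 0.22895425] [0.12225709 0.34996685]
plate top [0.27121866 0.28706313 0.2878849 ]
```

drive_tool(
  steps=[
    {"slide": [0, 0, -0.7], "rotation": [0, 0, 1]},
    {"slide": [0, 0, -0.7], "rotation": [0, 0, 1]},
    {"slide": [0, 0, -0.7], "rotation": [0, 0, 1]},
    {"slide": [0, 0, -0.7], "rotation": [0, 0, 1]},
    {"slide": [0, 0, -0.7], "rotation": [0, 0, 1]},
    {"slide": [0, 0, -0.7], "rotation": [0, 0, 1]},
    {"slide": [0, 0, -0.7], "rotation": [0, 0, 1]},
    {"slide": [0, 0, -0.7], "rotation": [0, 0, 1]},
    {"slide": [0, 0, -0.7], "rotation": [0, 0, 1]},
    {"slide": [0, 0, -0.7], "rotation": [0, 0, 1]},
  ],
  gripper=0.6,
)

```text
time: 0.93
eef_pos: [0.2957, 0.6064, 0.3786]
orientation: [[0.089, 0.996, -0.001], [0.996, -0.089, -0.001], [-0.001, -0.0, -1.0]]
wrist_force: [-0.5, 0.2, 0.0]
width: 0.0354
grasp_force: 0.0
```

drive_tool(
  steps=[
    {"slide": [0, 0, 0], "rotation": [0, 0, 1]},
    {"slide": [0, 0, 0], "rotation": [0, 0, 1]},
    {"slide": [0, 0, 0], "rotation": [0, 0, 0.53]},
    {"slide": [0, 0, 0], "rotation": [0, 0, 0]},
    {"slide": [0, 0, 0], "rotation": [0, 0, 0]},
  ],
)

```text
time: 1.35
eef_pos: [0.2958, 0.6065, 0.3781]
orientation: [[0.375, 0.927, -0.001], [0.927, -0.375, -0.001], [-0.001, -0.0, -1.0]]
wrist_force: [-0.6, 1.3, -0.5]
width: 0.0353
grasp_force: 0.0
```

```bash
cat >> h.py <<'E'
def to(p):
    st=ctrl.state(); R=np.array(st['orientation']); d=R.T@(np.array(p)-st['eef_pos'])
    print('slide units',(d/.02).round(2),'yaw y',np.arctan2(R[1,1],R[0,1]).round(4),'pos',np.array(st['eef_pos']).round(4),'t',st['time'],'w',st['width'],'F',st['wrist_force'])
E
python3 -c "
from h import *
to([.50,-.21,.25]);print(ctrl.state()['q'])"
```

```text
slide units [-34.01  24.78   6.44] yaw y -0.3846 pos [0.2958 0.6065 0.3781] t 1.35 w 0.03525116206235141 F [-0.5815822   1.32743484 -0.54474448]
[1.08008991e+00 2.15488191e-01 1.41225931e+00 2.58220238e-05
 1.51489966e+00 1.46466422e+00]
```

drive_tool(
  steps=[
    {"slide": [-0.5, 0.35, 0]},
    {"slide": [-1, 0.73, 0]},
    {"slide": [-1, 0.73, 0]},
    {"slide": [-1, 0.73, 0]},
    {"slide": [-1, 0.73, 0]},
    {"slide": [-1, 0.73, 0]},
    {"slide": [-1, 0.73, 0]},
    {"slide": [-1, 0.73, 0]},
    {"slide": [-1, 0.73, 0]},
    {"slide": [-1, 0.73, 0]},
  ],
  gripper=0.7,
)

```text
invalid input
```

drive_tool(
  steps=[
    {"slide": [-1, 0.73, 0]},
    {"slide": [-1, 0.73, 0]},
    {"slide": [-1, 0.73, 0]},
    {"slide": [-1, 0.73, 0]},
    {"slide": [-1, 0.73, 0]},
    {"slide": [-1, 0.73, 0]},
    {"slide": [-1, 0.73, 0]},
    {"slide": [-1, 0.73, 0]},
    {"slide": [-1, 0.73, 0]},
    {"slide": [-1, 0.73, 0]},
  ],
)

```text
invalid input
```

drive_tool(
  steps=[
    {"slide": [-1, 0.73, 0]},
    {"slide": [-1, 0.73, 0]},
    {"slide": [-1, 0.73, 0]},
    {"slide": [-1, 0.73, 0]},
    {"slide": [-1, 0.73, 0]},
    {"slide": [-1, 0.73, 0]},
    {"slide": [-1, 0.73, 0]},
    {"slide": [-1, 0.73, 0]},
    {"slide": [-1, 0.73, 0]},
    {"slide": [-1, 0.73, 0]},
  ],
)

```text
invalid input
```

drive_tool(
  steps=[
    {"slide": [-1, 0.73, 0]},
    {"slide": [-1, 0.73, 0.5]},
    {"slide": [-1, 0.73, 0.8]},
    {"slide": [-0.5, 0.43, 0.8]},
    {"slide": [0, 0, 0.8]},
    {"slide": [0, 0, 0.8]},
    {"slide": [0, 0, 0.8]},
    {"slide": [0, 0, 0]},
    {"slide": [0, 0, 0]},
  ],
)

```text
invalid input
```

```bash
python3 - <<'E'
from h import *
to([.5,-.21,.25]); s=snap('wrist','w1'); print(s['tool_from_camera'])
E
```

```text
slide units [-34.01  24.78   6.44] yaw y -0.3846 pos [0.2958 0.6065 0.3781] t 1.35 w 0.03525116206235141 F [-0.5815822   1.32743484 -0.54474448]
[[ 8.61011337e-04  9.49576134e-01  3.13535364e-01  8.15487814e-02]
 [ 9.99998843e-01 -4.24369097e-04 -1.46088648e-03  1.06775773e-03]
 [-1.25416822e-03  3.13536259e-01 -9.49575401e-01 -1.47000398e-01]
 [ 0.00000000e+00  0.00000000e+00  0.00000000e+00  1.00000000e+00]]
```

View pics/w1.png

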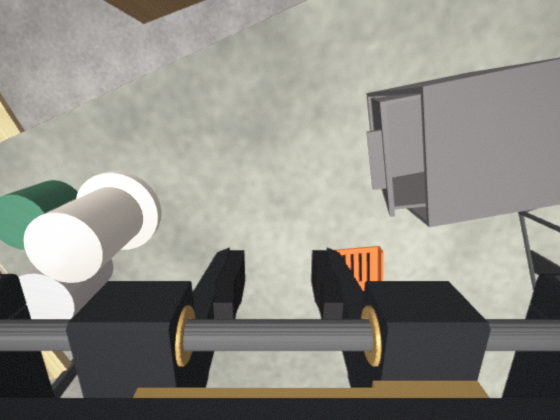

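The moves were refused because each row needs a rotation, so the picture shows only the start area, with the fingers at (230,270) and (330,270). I'll resend with rotations.

drive_tool(
  steps=[
    {"slide": [-0.5, 0.35, 0], "rotation": [0, 0, 0]},
    {"slide": [-1, 0.73, 0], "rotation": [0, 0, 0]},
    {"slide": [-1, 0.73, 0], "rotation": [0, 0, 0]},
    {"slide": [-1, 0.73, 0], "rotation": [0, 0, 0]},
    {"slide": [-1, 0.73, 0], "rotation": [0, 0, 0]},
    {"slide": [-1, 0.73, 0], "rotation": [0, 0, 0]},
    {"slide": [-1, 0.73, 0], "rotation": [0, 0, 0]},
    {"slide": [-1, 0.73, 0], "rotation": [0, 0, 0]},
    {"slide": [-1, 0.73, 0], "rotation": [0, 0, 0]},
    {"slide": [-1, 0.73, 0], "rotation": [0, 0, 0]},
  ],
  gripper=0.7,
)

```text
time: 2.23
eef_pos: [0.3524, 0.3765, 0.3786]
orientation: [[0.376, 0.927, 0.0], [0.927, -0.376, -0.0], [-0.0, 0.0, -1.0]]
wrist_force: [0.9, -0.7, -0.1]
width: 0.0266
grasp_force: 0.0
```

drive_tool(
  steps=[
    {"slide": [-1, 0.73, 0], "rotation": [0, 0, 0]},
    {"slide": [-1, 0.73, 0], "rotation": [0, 0, 0]},
    {"slide": [-1, 0.73, 0], "rotation": [0, 0, 0]},
    {"slide": [-1, 0.73, 0], "rotation": [0, 0, 0]},
    {"slide": [-1, 0.73, 0], "rotation": [0, 0, 0]},
    {"slide": [-1, 0.73, 0], "rotation": [0, 0, 0]},
    {"slide": [-1, 0.73, 0], "rotation": [0, 0, 0]},
    {"slide": [-1, 0.73, 0], "rotation": [0, 0, 0]},
    {"slide": [-1, 0.73, 0], "rotation": [0, 0, 0]},
    {"slide": [-1, 0.73, 0], "rotation": [0, 0, 0]},
  ],
)

```text
time: 3.07
eef_pos: [0.4118, 0.1364, 0.3787]
orientation: [[0.376, 0.927, 0.0], [0.927, -0.376, -0.0], [-0.0, 0.0, -1.0]]
wrist_force: [0.0, 0.4, 0.6]
width: 0.0266
grasp_force: 0.0
```

drive_tool(
  steps=[
    {"slide": [-1, 0.73, 0], "rotation": [0, 0, 0]},
    {"slide": [-1, 0.73, 0], "rotation": [0, 0, 0]},
    {"slide": [-1, 0.73, 0], "rotation": [0, 0, 0]},
    {"slide": [-1, 0.73, 0], "rotation": [0, 0, 0]},
    {"slide": [-1, 0.73, 0], "rotation": [0, 0, 0]},
    {"slide": [-1, 0.73, 0], "rotation": [0, 0, 0]},
    {"slide": [-1, 0.73, 0], "rotation": [0, 0, 0]},
    {"slide": [-1, 0.73, 0], "rotation": [0, 0, 0]},
    {"slide": [-1, 0.73, 0], "rotation": [0, 0, 0]},
    {"slide": [-1, 0.73, 0], "rotation": [0, 0, 0]},
  ],
)

```text
time: 3.9
eef_pos: [0.4713, -0.1036, 0.3787]
orientation: [[0.376, 0.926, 0.0], [0.926, -0.376, -0.0], [-0.0, 0.0, -1.0]]
wrist_force: [-0.1, 0.8, 0.2]
width: 0.0264
grasp_force: 0.0
```

drive_tool(
  steps=[
    {"slide": [-1, 0.73, 0], "rotation": [0, 0, 0]},
    {"slide": [-1, 0.73, 0.5], "rotation": [0, 0, 0]},
    {"slide": [-1, 0.73, 0.8], "rotation": [0, 0, 0]},
    {"slide": [-0.5, 0.43, 0.8], "rotation": [0, 0, 0]},
    {"slide": [0, 0, 0.8], "rotation": [0, 0, 0]},
    {"slide": [0, 0, 0.8], "rotation": [0, 0, 0]},
    {"slide": [0, 0, 0.8], "rotation": [0, 0, 0]},
    {"slide": [0, 0, 0], "rotation": [0, 0, 0]},
    {"slide": [0, 0, 0], "rotation": [0, 0, 0]},
  ],
)

```text
time: 4.65
eef_pos: [0.493, -0.1866, 0.2878]
orientation: [[0.377, 0.926, -0.002], [0.926, -0.377, 0.001], [-0.0, -0.002, -1.0]]
wrist_force: [-0.1, -0.3, 0.2]
width: 0.0264
grasp_force: 0.0
```

```bash
python3 - <<'E'
from h import *
to([.5,-.21,.25]); s=snap('wrist','w2')
E
```

```text
slide units [-0.95  0.77  1.89] yaw y -0.3863 pos [ 0.493  -0.1866  0.2878] t 4.65 w 0.02643411923007118 F [-0.14756734 -0.31336025  0.19944428]
```

View pics/w2.png

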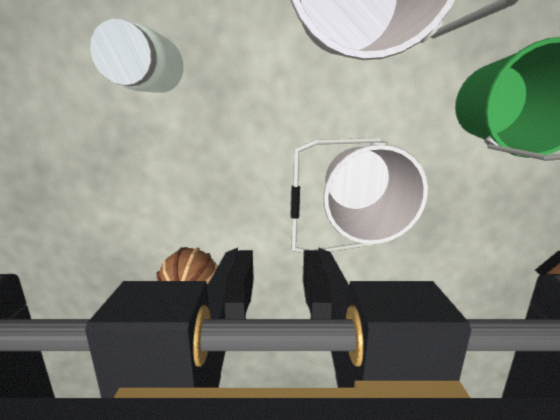

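The wrist view shows the target pail at (377,195), its sleeve at (295,202) and the wire nearly square to the closing line. I'll measure the sleeve from here.

```bash
python3 - <<'E'
from h import *
s=load('w2'); g=s['pixels'].max(2).astype(int)
m=np.zeros(g.shape,bool); m[175:230,280:310]=g[175:230,280:310]<60
v,u=np.nonzero(m); print(len(u),u.mean(),v.mean())
C=cloud(s); P=C[m]; print('sleeve depth',np.median(P,0), 'ray at z=.113',onz(s,u.mean(),v.mean(),.113))
w=[(297,155),(294,245)]
for p in w: print(onz(s,*p,.113))
Q=C[140:248,320:430].reshape(-1,3); Q=Q[(Q[:,2]>.083)&(Q[:,2]<.096)]
from scipy.optimize import least_squares
print(len(Q),least_squares(lambda p:np.hypot(Q[:,0]-p[0],Q[:,1]-p[1])-p[2],[.59,-.25,.06],loss='soft_l1',f_scale=.002).x)
E
```

```text
218 294.9633027522936 202.1422018348624
sleeve depth [ 0.50382104 -0.21202578  0.11808818] ray at z=.113 [ 0.50349826 -0.21359334  0.113     ]
[ 0.52397514 -0.16637333  0.113     ]
[ 0.48395567 -0.2612128   0.113     ]
2146 [ 0.5896195  -0.24789861  0.05695347]
```

```bash
python3 -c "
from h import *
to([.5037,-.2137,.099])"
```

```text
slide units [-1.06  0.97  9.51] yaw y -0.3863 pos [ 0.4938 -0.1868  0.2891] t 4.7 w 0.02607796245835068 F [0.13377701 0.30285599 0.96448066]
```

drive_tool(
  steps=[
    {"slide": [-0.55, 0.5, 1], "rotation": [0, 0, 0]},
    {"slide": [-0.5, 0.45, 1], "rotation": [0, 0, 0]},
    {"slide": [0, 0, 1], "rotation": [0, 0, 0]},
    {"slide": [0, 0, 1], "rotation": [0, 0, 0]},
    {"slide": [0, 0, 1], "rotation": [0, 0, 0]},
    {"slide": [0, 0, 1], "rotation": [0, 0, 0]},
    {"slide": [0, 0, 0.5], "rotation": [0, 0, 0]},
    {"slide": [0, 0, 0], "rotation": [0, 0, 0]},
    {"slide": [0, 0, 0], "rotation": [0, 0, 0]},
  ],
)

```text
time: 5.45
eef_pos: [0.5043, -0.2134, 0.1596]
orientation: [[0.377, 0.926, 0.001], [0.926, -0.377, -0.0], [-0.0, 0.001, -1.0]]
wrist_force: [-0.7, -0.2, -0.7]
width: 0.0265
grasp_force: 0.0
```

```bash
python3 - <<'E'
from h import *
to([.5037,-.2137,.099]); s=snap('wrist','w3')
g=s['pixels'].max(2).astype(int)
cv2.imwrite('pics/w3c.png',cv2.imread('pics/w3.png')[120:330,150:430])
E
```

```text
slide units [-0.02 -0.03  3.03] yaw y -0.3863 pos [ 0.5043 -0.2134  0.1596] t 5.45 w 0.0265399822415976 F [-0.66988189 -0.22664514 -0.66508413]
```

View pics/w3c.png

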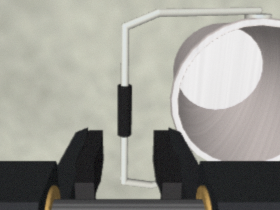

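The crop shows the sleeve at (125,110) between the finger faces at 103 and 155, about 2 mm off centre. I'll correct that and descend.

drive_tool(
  steps=[
    {"slide": [0, -0.08, 0.8], "rotation": [0, 0, 0]},
    {"slide": [0, 0, 0.8], "rotation": [0, 0, 0]},
    {"slide": [0, 0, 0.7], "rotation": [0, 0, 0]},
    {"slide": [0, 0, 0.7], "rotation": [0, 0, 0]},
    {"slide": [0, 0, 0], "rotation": [0, 0, 0]},
    {"slide": [0, 0, 0], "rotation": [0, 0, 0]},
  ],
)

```text
time: 6.0
eef_pos: [0.503, -0.2129, 0.0998]
orientation: [[0.377, 0.926, 0.001], [0.926, -0.377, -0.0], [-0.0, 0.001, -1.0]]
wrist_force: [-0.3, 0.7, -0.4]
width: 0.0265
grasp_force: 0.0
```

drive_tool(
  steps=[
    {"slide": [0, 0, 0], "rotation": [0, 0, 0]},
    {"slide": [0, 0, 0], "rotation": [0, 0, 0]},
    {"slide": [0, 0, 0], "rotation": [0, 0, 0]},
    {"slide": [0, 0, 0], "rotation": [0, 0, 0]},
    {"slide": [0, 0, 0], "rotation": [0, 0, 0]},
    {"slide": [0, 0, 0], "rotation": [0, 0, 0]},
  ],
  gripper=1,
)

```text
time: 6.5
eef_pos: [0.5016, -0.2124, 0.0986]
orientation: [[0.377, 0.926, -0.002], [0.926, -0.377, 0.001], [-0.0, -0.002, -1.0]]
wrist_force: [-4.2, 1.6, 2.2]
width: 0.0088
grasp_force: 30.0
```

drive_tool(
  steps=[
    {"slide": [0, 0.24, -0.56], "rotation": [0, 0, 0]},
    {"slide": [0, 0.3, -0.53], "rotation": [0, 0, 0]},
    {"slide": [0, 0.37, -0.49], "rotation": [0, 0, 0]},
    {"slide": [0, 0.43, -0.44], "rotation": [0, 0, 0]},
    {"slide": [0, 0.48, -0.38], "rotation": [0, 0, 0]},
    {"slide": [0, 0, 0], "rotation": [0, 0, 0]},
    {"slide": [0, 0, 0], "rotation": [0, 0, 0]},
  ],
)

```text
time: 7.08
eef_pos: [0.5392, -0.2281, 0.1515]
orientation: [[0.377, 0.926, 0.005], [0.926, -0.377, -0.003], [-0.001, 0.006, -1.0]]
wrist_force: [-6.8, 1.3, 10.5]
width: 0.0089
grasp_force: 30.0
```

drive_tool(
  steps=[
    {"slide": [0, 0.52, -0.32], "rotation": [0, 0, 0]},
    {"slide": [0, 0.56, -0.26], "rotation": [0, 0, 0]},
    {"slide": [0, 0.59, -0.19], "rotation": [0, 0, 0]},
    {"slide": [0, 0.6, -0.11], "rotation": [0, 0, 0]},
    {"slide": [0, 0.61, -0.04], "rotation": [0, 0, 0]},
    {"slide": [0, 0, 0], "rotation": [0, 0, 0]},
    {"slide": [0, 0, 0], "rotation": [0, 0, 0]},
    {"slide": [0, 0, 0], "rotation": [0, 0, 0]},
  ],
)

```text
time: 7.75
eef_pos: [0.5913, -0.2496, 0.1677]
orientation: [[0.377, 0.926, 0.005], [0.926, -0.377, -0.003], [-0.001, 0.005, -1.0]]
wrist_force: [-0.3, -3.0, 6.3]
width: 0.0087
grasp_force: 30.0
```

```bash
python3 - <<'E'
from h import *
to([.4,0,.32]); s=snap('side','s2'); snap('wrist','w4')
cv2.imwrite('pics/s2c.png',np.hstack([cv2.resize(cv2.imread('pics/s2.png')[230:400,260:400],(400,486)),cv2.resize(cv2.imread('pics/w4.png'),(400,486))[:, :]]))
E
```

```text
slide units [  7.94 -13.52  -7.7 ] yaw y -0.3865 pos [ 0.5913 -0.2496  0.1677] t 7.75 w 0.008660859970127529 F [-0.31500366 -3.00605998  6.30048118]
```

View pics/s2c.png

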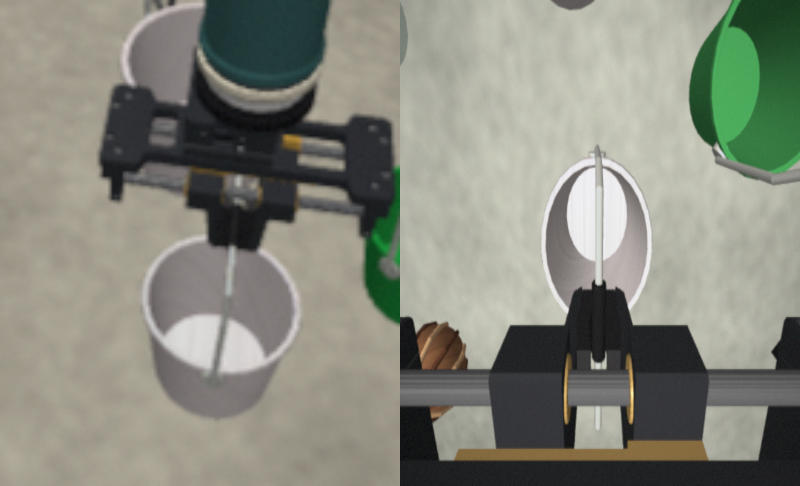

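The bail is upright and the pail is standing: in the right panel the wire runs vertically through the pail's centre at (598,230). Lifting.

drive_tool(
  steps=[
    {"slide": [0, 0, -0.2], "rotation": [0, 0, 0]},
    {"slide": [0, 0, -0.3], "rotation": [0, 0, 0]},
    {"slide": [0, 0, -0.5], "rotation": [0, 0, 0]},
    {"slide": [0, 0, -0.8], "rotation": [0, 0, 0]},
    {"slide": [0, 0, -1], "rotation": [0, 0, 0]},
    {"slide": [0, 0, -1], "rotation": [0, 0, 0]},
    {"slide": [0, 0, -1], "rotation": [0, 0, 0]},
    {"slide": [0, 0, -1], "rotation": [0, 0, 0]},
    {"slide": [0, 0, -1], "rotation": [0, 0, 0]},
    {"slide": [0, 0, -0.6], "rotation": [0, 0, 0]},
  ],
)

```text
time: 8.68
eef_pos: [0.5896, -0.2478, 0.3153]
orientation: [[0.377, 0.926, 0.001], [0.926, -0.377, -0.0], [0.0, 0.001, -1.0]]
wrist_force: [-0.2, -0.3, -5.8]
width: 0.009
grasp_force: 30.0
```

```bash
python3 - <<'E'
from h import *
to([.45,-.04,.317]); b=load('sd'); print('jar',pt(b,236,265)); a=load('sc'); print(pt(a,287,168))
E
```

```text
slide units [  6.99 -10.38  -0.1 ] yaw y -0.3863 pos [ 0.5896 -0.2478  0.3153] t 8.6833 w 0.00897140173121062 F [-0.15194429 -0.2625412  -5.75886152]
jar [ 0.40011746 -0.01413052  0.10069511]
[ 0.39611206 -0.00723308  0.09913771]
```

drive_tool(
  steps=[
    {"slide": [0.2, -0.3, 0], "rotation": [0, 0, 0]},
    {"slide": [0.4, -0.6, 0], "rotation": [0, 0, 0]},
    {"slide": [0.6, -0.9, 0], "rotation": [0, 0, 0]},
    {"slide": [0.65, -0.96, 0], "rotation": [0, 0, 0]},
    {"slide": [0.65, -0.96, 0], "rotation": [0, 0, 0]},
    {"slide": [0.65, -0.96, 0], "rotation": [0, 0, 0]},
    {"slide": [0.65, -0.96, 0], "rotation": [0, 0, 0]},
    {"slide": [0.65, -0.96, 0], "rotation": [0, 0, 0]},
    {"slide": [0.65, -0.96, 0], "rotation": [0, 0, 0]},
    {"slide": [0.65, -0.96, 0], "rotation": [0, 0, 0]},
  ],
)

```text
time: 9.52
eef_pos: [0.4726, -0.0757, 0.3109]
orientation: [[0.377, 0.926, -0.004], [0.926, -0.377, 0.001], [-0.0, -0.004, -1.0]]
wrist_force: [-0.6, 0.2, -7.4]
width: 0.0088
grasp_force: 30.0
```

drive_tool(
  steps=[
    {"slide": [0.65, -0.96, 0], "rotation": [0, 0, 0]},
    {"slide": [0.4, -0.6, 0], "rotation": [0, 0, 0]},
    {"slide": [0.2, -0.3, 0], "rotation": [0, 0, 0]},
    {"slide": [0, 0, 0], "rotation": [0, 0, -0.5]},
    {"slide": [0, 0, 0], "rotation": [0, 0, -0.7]},
    {"slide": [0, 0, 0], "rotation": [0, 0, -0.7]},
    {"slide": [0, 0, 0], "rotation": [0, 0, -0.7]},
    {"slide": [0, 0, 0], "rotation": [0, 0, -0.7]},
    {"slide": [0, 0, 0], "rotation": [0, 0, 0]},
    {"slide": [0, 0, 0], "rotation": [0, 0, 0]},
  ],
)

```text
time: 10.35
eef_pos: [0.45, -0.0404, 0.3126]
orientation: [[-0.007, 1.0, -0.0], [1.0, 0.007, -0.0], [-0.0, -0.0, -1.0]]
wrist_force: [0.6, 0.1, -7.0]
width: 0.009
grasp_force: 30.0
```

```bash
python3 -c "
from h import *
to([.415,.2375,.317])"
```

```text
slide units [13.91 -1.66 -0.22] yaw y 0.0069 pos [ 0.45   -0.0404  0.3126] t 10.35 w 0.009014177170987377 F [ 0.59964836  0.10253121 -6.98352164]
```

drive_tool(
  steps=[
    {"slide": [0.3, -0.1, 0], "rotation": [0, 0, 0]},
    {"slide": [0.7, -0.1, 0], "rotation": [0, 0, 0]},
    {"slide": [1, -0.13, 0], "rotation": [0, 0, 0]},
    {"slide": [1, -0.13, 0], "rotation": [0, 0, 0]},
    {"slide": [1, -0.13, 0], "rotation": [0, 0, 0]},
    {"slide": [1, -0.13, 0], "rotation": [0, 0, 0]},
    {"slide": [1, -0.13, 0], "rotation": [0, 0, 0]},
    {"slide": [1, -0.13, 0], "rotation": [0, 0, 0]},
    {"slide": [1, -0.13, 0], "rotation": [0, 0, 0]},
    {"slide": [1, -0.13, 0], "rotation": [0, 0, 0]},
  ],
)

```text
time: 11.18
eef_pos: [0.423, 0.141, 0.3131]
orientation: [[-0.008, 1.0, 0.0], [1.0, 0.008, 0.001], [0.001, 0.0, -1.0]]
wrist_force: [0.8, 0.3, -7.4]
width: 0.009
grasp_force: 30.0
```

drive_tool(
  steps=[
    {"slide": [1, -0.13, 0], "rotation": [0, 0, 0]},
    {"slide": [1, -0.13, 0], "rotation": [0, 0, 0]},
    {"slide": [1, -0.13, 0], "rotation": [0, 0, 0]},
    {"slide": [0.7, -0.05, 0], "rotation": [0, 0, 0]},
    {"slide": [0.2, 0, 0], "rotation": [0, 0, -0.06]},
    {"slide": [0, 0, 0], "rotation": [0, 0, 0]},
    {"slide": [0, 0, 0], "rotation": [0, 0, 0]},
    {"slide": [0, 0, 0], "rotation": [0, 0, 0]},
  ],
)

```text
time: 11.85
eef_pos: [0.4139, 0.2163, 0.3129]
orientation: [[-0.016, 1.0, -0.0], [1.0, 0.016, -0.002], [-0.002, -0.0, -1.0]]
wrist_force: [0.6, -0.7, -7.1]
width: 0.0091
grasp_force: 30.0
```

```bash
python3 - <<'E'
from h import *
to([.415,.2375,.317]); s=snap('wrist','w5'); snap('side','s3'); a=snap('scene','sc3')
cv2.imwrite('pics/c5.png',np.hstack([cv2.resize(cv2.imread('pics/w5.png'),(400,300)),cv2.resize(cv2.imread('pics/s3.png')[80:260,160:400],(400,300))]))
E
```

```text
slide units [ 1.06  0.07 -0.21] yaw y 0.0158 pos [0.4139 0.2163 0.3129] t 11.85 w 0.009111557776158137 F [ 0.56063143 -0.74982394 -7.11120549]
```

View pics/c5.png

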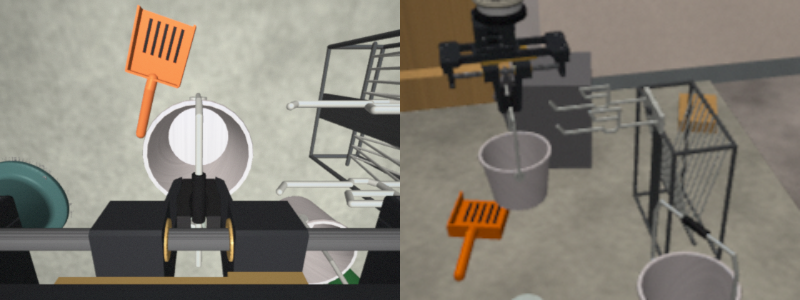

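The wrist panel (left) shows the pail hanging centred at (198,145), wire vertical, with the prong tips at (290,105) and (280,187). I'll measure the wire and prongs from this same camera.

```bash
python3 - <<'E'
from h import *
s=load('w5'); C=cloud(s); m=(s['depth']>0)
v,u=np.mgrid[0:420,0:560]
P=C[m&(u>375)&(u<560)&(v<270)]; P=P[(P[:,2]>.255)&(P[:,2]<.32)]
for lo,hi in((.15,.24),(.24,.32)):
    Q=P[(P[:,1]>lo)&(P[:,1]<hi)]
    if len(Q)==0: print('none');continue
    T=Q[Q[:,0]<.495]; R=Q[(Q[:,0]>.5)&(Q[:,0]<.53)]
    print(len(Q),'minx',Q[:,0].min(),'tip y,z',np.median(T,0),T[:,2].max() if len(T) else '','run',np.median(R,0) if len(R) else '', np.percentile(R[:,2],95) if len(R) else '')
# bail wire: in image columns ~ 270-290, rows 135-250
W=C[m&(u>262)&(u<295)&(v>125)&(v<235)]; W=W[W[:,2]>.25]; 
h=np.histogram(W[:,2],bins=np.arange(.25,.4,.01)); print(h[0]); 
W=W[(W[:,2]>.315)&(W[:,2]<.345)]; print('wire',np.median(W,0),np.percentile(W[:,2],[5,50,95]),W[:,1].min(),W[:,1].max(),'slope x/y',np.polyfit(W[:,1],W[:,0],1)[0],'z/y',np.polyfit(W[:,1],W[:,2],1)[0])
for n in('sc3','s3'):
    s=load(n);C=cloud(s); A=C[(abs(C[...,0]-.414)<.03)&(abs(C[...,1]-.2163)<.08)&(C[...,2]>.14)&(C[...,2]<.37)]
    r=A[(A[:,2]<.255)]; print(n,'pail rim max z',np.percentile(r[:,2],98) if len(r) else '', 'wire pts', A[(A[:,2]>.3)&(A[:,2]<.34)&(abs(A[:,1]-.216)>.03)].mean(0))
E
```

```text
1964 minx 0.4847312363174384 tip y,z [0.48978432 0.2004294  0.28273409] 0.28787783770555253 run [0.51490621 0.1998641  0.2727334 ] 0.2740750220711988
2077 minx 0.4829446403222877 tip y,z [0.48689449 0.2748752  0.28530567] 0.28840550829676953 run [0.51498954 0.27500514 0.27293465] 0.27420650180791817
[  6   4   6   9  12  77 104 872   0   0   0   0   0   0   0]
wire [0.41447909 0.25971476 0.32629489] [0.3192558  0.32629489 0.32772682] 0.2390930550743736 0.27732549726409195 slope x/y -0.015328893414476972 z/y -0.12766034962646142
sc3 pail rim max z 0.23802430743398345 wire pts [0.41479495 0.26868409 0.32156273]
s3 pail rim max z 0.2376194794875525 wire pts [0.41459738 0.17626387 0.31997814]
```

drive_tool(
  steps=[
    {"slide": [0.3, 0.02, 0.3], "rotation": [0, 0, 0]},
    {"slide": [0.5, 0.02, 0.4], "rotation": [0, 0, 0]},
    {"slide": [0.26, 0.02, 0.3], "rotation": [0, 0, 0]},
    {"slide": [0, 0.3, 0], "rotation": [0, 0, 0]},
    {"slide": [0, 0.6, 0], "rotation": [0, 0, 0]},
    {"slide": [0, 0.6, 0], "rotation": [0, 0, 0]},
    {"slide": [0, 0.6, 0], "rotation": [0, 0, 0]},
    {"slide": [0, 0.6, 0], "rotation": [0, 0, 0]},
    {"slide": [0, 0.6, 0], "rotation": [0, 0, 0]},
    {"slide": [0, 0.6, 0], "rotation": [0, 0, 0]},
  ],
)

```text
time: 12.83
eef_pos: [0.4949, 0.2401, 0.2933]
orientation: [[-0.016, 1.0, 0.001], [1.0, 0.016, 0.001], [0.001, 0.001, -1.0]]
wrist_force: [0.8, 0.5, -7.9]
width: 0.0087
grasp_force: 30.0
```

drive_tool(
  steps=[
    {"slide": [0, 0.5, 0], "rotation": [0, 0, 0]},
    {"slide": [0, 0.35, 0], "rotation": [0, 0, 0]},
    {"slide": [0, 0.1, 0], "rotation": [0, 0, 0]},
    {"slide": [0, 0, 0], "rotation": [0, 0, 0]},
    {"slide": [0, 0, 0], "rotation": [0, 0, 0]},
    {"slide": [0, 0, 0], "rotation": [0, 0, 0]},
    {"slide": [0, 0, 0], "rotation": [0, 0, 0]},
    {"slide": [0, 0, 0], "rotation": [0, 0, 0]},
    {"slide": [0, 0, 0], "rotation": [0, 0, 0]},
  ],
)

```text
time: 13.58
eef_pos: [0.5115, 0.2405, 0.2933]
orientation: [[-0.017, 1.0, 0.0], [1.0, 0.017, 0.0], [0.0, 0.0, -1.0]]
wrist_force: [-0.7, 0.5, -6.2]
width: 0.0087
grasp_force: 30.0
```

```bash
python3 - <<'E'
from h import *
to([.514,.2375,.271]); s=snap('wrist','w6'); C=cloud(s); print(ctrl.state()['moment'])
cv2.imwrite('pics/w6b.png',cv2.resize(cv2.imread('pics/w6.png'),(700,525)))
E
```

```text
slide units [-0.15  0.12  1.11] yaw y 0.0169 pos [0.5115 0.2405 0.2933] t 13.5833 w 0.008744004978704393 F [-0.74400843  0.54497028 -6.24121048]
[-0.09103624  0.04595653 -0.02245031]
```

View pics/w6b.png

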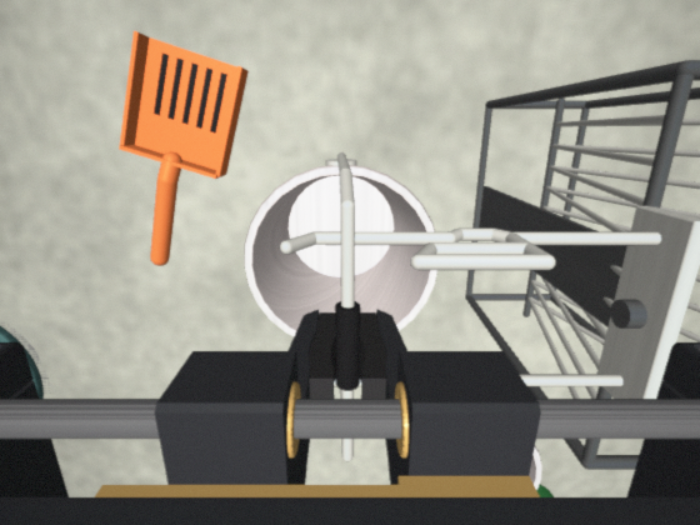

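The wire (x=348) crosses the prong between its tip (285,247) and the keeper nose (415,260), over the open run. Lowering gently.

drive_tool(
  steps=[
    {"slide": [-0.15, 0.1, 0.2], "rotation": [0, 0, 0]},
    {"slide": [0, 0, 0.3], "rotation": [0, 0, 0]},
    {"slide": [0, 0, 0.3], "rotation": [0, 0, 0]},
    {"slide": [0, 0, 0.2], "rotation": [0, 0, 0]},
    {"slide": [0, 0, 0.1], "rotation": [0, 0, 0]},
    {"slide": [0, 0, 0], "rotation": [0, 0, 0]},
    {"slide": [0, 0, 0], "rotation": [0, 0, 0]},
    {"slide": [0, 0, 0], "rotation": [0, 0, 0]},
  ],
)

```text
time: 14.3
eef_pos: [0.5138, 0.2374, 0.2712]
orientation: [[-0.017, 1.0, -0.0], [1.0, 0.017, -0.0], [-0.0, -0.0, -1.0]]
wrist_force: [-0.7, -0.0, -7.1]
width: 0.0089
grasp_force: 30.0
```

drive_tool(
  steps=[
    {"slide": [0, 0, 0.05], "rotation": [0, 0, 0]},
    {"slide": [0, 0, 0.05], "rotation": [0, 0, 0]},
    {"slide": [0, 0, 0.05], "rotation": [0, 0, 0]},
    {"slide": [0, 0, 0], "rotation": [0, 0, 0]},
    {"slide": [0, 0, 0], "rotation": [0, 0, 0]},
  ],
)

```text
time: 14.72
eef_pos: [0.514, 0.2373, 0.2681]
orientation: [[-0.017, 1.0, 0.0], [1.0, 0.017, -0.0], [-0.0, 0.0, -1.0]]
wrist_force: [0.8, 0.1, -7.6]
width: 0.0089
grasp_force: 30.0
```

drive_tool(
  steps=[
    {"slide": [0, 0, 0.05], "rotation": [0, 0, 0]},
    {"slide": [0, 0, 0.05], "rotation": [0, 0, 0]},
    {"slide": [0, 0, 0], "rotation": [0, 0, 0]},
    {"slide": [0, 0, 0], "rotation": [0, 0, 0]},
  ],
)

```text
time: 15.05
eef_pos: [0.5136, 0.2373, 0.2659]
orientation: [[-0.017, 1.0, -0.001], [1.0, 0.017, -0.0], [-0.0, -0.001, -1.0]]
wrist_force: [-0.4, -0.1, -7.9]
width: 0.0086
grasp_force: 30.0
```

drive_tool(
  steps=[
    {"slide": [0, 0, 0.05], "rotation": [0, 0, 0]},
    {"slide": [0, 0, 0.03], "rotation": [0, 0, 0]},
    {"slide": [0, 0, 0], "rotation": [0, 0, 0]},
    {"slide": [0, 0, 0], "rotation": [0, 0, 0]},
  ],
)

```text
time: 15.38
eef_pos: [0.5139, 0.2374, 0.2645]
orientation: [[-0.017, 1.0, 0.0], [1.0, 0.017, 0.0], [0.0, 0.0, -1.0]]
wrist_force: [-0.6, -0.2, -8.5]
width: 0.0088
grasp_force: 30.0
```

drive_tool(
  steps=[
    {"slide": [0, 0, 0.04], "rotation": [0, 0, 0]},
    {"slide": [0, 0, 0], "rotation": [0, 0, 0]},
    {"slide": [0, 0, 0], "rotation": [0, 0, 0]},
  ],
)

```text
time: 15.63
eef_pos: [0.5138, 0.2374, 0.2637]
orientation: [[-0.017, 1.0, -0.0], [1.0, 0.017, -0.0], [-0.0, -0.0, -1.0]]
wrist_force: [-0.6, -0.0, -7.2]
width: 0.0087
grasp_force: 30.0
```

drive_tool(
  steps=[
    {"slide": [0, 0, 0.04], "rotation": [0, 0, 0]},
    {"slide": [0, 0, 0], "rotation": [0, 0, 0]},
    {"slide": [0, 0, 0], "rotation": [0, 0, 0]},
  ],
)

```text
time: 15.88
eef_pos: [0.5138, 0.2373, 0.2629]
orientation: [[-0.017, 1.0, -0.0], [1.0, 0.017, -0.0], [-0.0, -0.0, -1.0]]
wrist_force: [-0.2, -0.6, -6.9]
width: 0.0092
grasp_force: 30.0
```

drive_tool(
  steps=[
    {"slide": [0, 0, 0.03], "rotation": [0, 0, 0]},
    {"slide": [0, 0, 0], "rotation": [0, 0, 0]},
    {"slide": [0, 0, 0], "rotation": [0, 0, 0]},
  ],
)

```text
time: 16.13
eef_pos: [0.5139, 0.2374, 0.2626]
orientation: [[-0.017, 1.0, 0.0], [1.0, 0.017, 0.0], [0.0, 0.0, -1.0]]
wrist_force: [0.5, -1.0, -5.3]
width: 0.0089
grasp_force: 30.0
```

drive_tool(
  steps=[
    {"slide": [0, 0, 0.03], "rotation": [0, 0, 0]},
    {"slide": [0, 0, 0], "rotation": [0, 0, 0]},
    {"slide": [0, 0, 0], "rotation": [0, 0, 0]},
  ],
)

```text
time: 16.38
eef_pos: [0.514, 0.2374, 0.2623]
orientation: [[-0.017, 1.0, 0.001], [1.0, 0.017, 0.0], [0.0, 0.001, -1.0]]
wrist_force: [-1.5, -0.1, -3.0]
width: 0.0085
grasp_force: 30.0
```

The wire touches the run at TCP z ≈ 0.2627. I'll raise it 2 mm and slide it in under the keepers.

drive_tool(
  steps=[
    {"slide": [0, 0, -0.12], "rotation": [0, 0, 0]},
    {"slide": [0, 0, 0], "rotation": [0, 0, 0]},
    {"slide": [0, 0.1, 0], "rotation": [0, 0, 0]},
    {"slide": [0, 0.15, 0], "rotation": [0, 0, 0]},
    {"slide": [0, 0.2, 0], "rotation": [0, 0, 0]},
    {"slide": [0, 0.2, 0], "rotation": [0, 0, 0]},
    {"slide": [0, 0.2, 0], "rotation": [0, 0, 0]},
    {"slide": [0, 0.2, 0], "rotation": [0, 0, 0]},
    {"slide": [0, 0.1, 0], "rotation": [0, 0, 0]},
    {"slide": [0, 0, 0], "rotation": [0, 0, 0]},
  ],
)

```text
time: 17.22
eef_pos: [0.5375, 0.2377, 0.264]
orientation: [[-0.016, 1.0, 0.0], [1.0, 0.016, -0.0], [-0.0, 0.0, -1.0]]
wrist_force: [-0.2, 0.4, -6.7]
width: 0.0089
grasp_force: 30.0
```

drive_tool(
  steps=[
    {"slide": [0, 0.1, -0.03], "rotation": [0, 0, 0]},
    {"slide": [0, 0.15, 0], "rotation": [0, 0, 0]},
    {"slide": [0, 0.2, 0], "rotation": [0, 0, 0]},
    {"slide": [0, 0.2, 0], "rotation": [0, 0, 0]},
    {"slide": [0, 0.2, 0], "rotation": [0, 0, 0]},
    {"slide": [0, 0.15, 0], "rotation": [0, 0, 0]},
    {"slide": [0, 0.1, 0], "rotation": [0, 0, 0]},
    {"slide": [0, 0, 0], "rotation": [0, 0, 0]},
    {"slide": [0, 0, 0], "rotation": [0, 0, 0]},
  ],
)

```text
time: 17.97
eef_pos: [0.5591, 0.2381, 0.2647]
orientation: [[-0.017, 1.0, 0.0], [1.0, 0.017, -0.0], [-0.0, 0.0, -1.0]]
wrist_force: [0.9, -0.0, -6.6]
width: 0.0084
grasp_force: 30.0
```

drive_tool(
  steps=[
    {"slide": [0, 0.15, 0], "rotation": [0, 0, 0]},
    {"slide": [0, 0.2, 0], "rotation": [0, 0, 0]},
    {"slide": [0, 0.15, 0], "rotation": [0, 0, 0]},
    {"slide": [0, 0.05, 0], "rotation": [0, 0, 0]},
    {"slide": [0, 0, 0], "rotation": [0, 0, 0]},
    {"slide": [0, 0, 0], "rotation": [0, 0, 0]},
  ],
)

```text
time: 18.47
eef_pos: [0.5699, 0.2383, 0.2646]
orientation: [[-0.017, 1.0, -0.0], [1.0, 0.017, -0.0], [-0.0, -0.0, -1.0]]
wrist_force: [-0.2, 0.6, -7.7]
width: 0.009
grasp_force: 30.0
```

drive_tool(
  steps=[
    {"slide": [0, 0.05, 0.1], "rotation": [0, 0, 0]},
    {"slide": [0, 0, 0.1], "rotation": [0, 0, 0]},
    {"slide": [0, 0, 0.05], "rotation": [0, 0, 0]},
    {"slide": [0, 0, 0.05], "rotation": [0, 0, 0]},
    {"slide": [0, 0, 0.05], "rotation": [0, 0, 0]},
    {"slide": [0, 0, 0], "rotation": [0, 0, 0]},
    {"slide": [0, 0, 0], "rotation": [0, 0, 0]},
    {"slide": [0, 0, 0], "rotation": [0, 0, 0]},
  ],
)

```text
time: 19.13
eef_pos: [0.5708, 0.2383, 0.2577]
orientation: [[-0.017, 1.0, -0.0], [1.0, 0.017, 0.0], [0.0, -0.0, -1.0]]
wrist_force: [-0.2, 0.5, -8.1]
width: 0.0091
grasp_force: 30.0
```

drive_tool(
  steps=[
    {"slide": [0, 0, 0.05], "rotation": [0, 0, 0]},
    {"slide": [0, 0, 0], "rotation": [0, 0, 0]},
    {"slide": [0, 0, 0], "rotation": [0, 0, 0]},
  ],
)

```text
time: 19.38
eef_pos: [0.5709, 0.2383, 0.2567]
orientation: [[-0.017, 1.0, 0.0], [1.0, 0.017, -0.0], [-0.0, 0.0, -1.0]]
wrist_force: [0.4, 0.2, -7.3]
width: 0.0087
grasp_force: 30.0
```

Already below run level, so the wire is in the dip. I'll feel for its floor.

drive_tool(
  steps=[
    {"slide": [0, 0, 0.04], "rotation": [0, 0, 0]},
    {"slide": [0, 0, 0], "rotation": [0, 0, 0]},
    {"slide": [0, 0, 0], "rotation": [0, 0, 0]},
  ],
)

```text
time: 19.63
eef_pos: [0.5709, 0.2383, 0.256]
orientation: [[-0.017, 1.0, 0.0], [1.0, 0.017, -0.0], [-0.0, 0.0, -1.0]]
wrist_force: [1.0, -0.4, -6.1]
width: 0.0087
grasp_force: 30.0
```

drive_tool(
  steps=[
    {"slide": [0, 0, 0.03], "rotation": [0, 0, 0]},
    {"slide": [0, 0, 0], "rotation": [0, 0, 0]},
    {"slide": [0, 0, 0], "rotation": [0, 0, 0]},
  ],
)

```text
time: 19.88
eef_pos: [0.571, 0.2383, 0.2556]
orientation: [[-0.017, 1.0, 0.0], [1.0, 0.017, 0.0], [0.0, 0.0, -1.0]]
wrist_force: [0.7, 1.0, -4.1]
width: 0.0086
grasp_force: 30.0
```

drive_tool(
  steps=[
    {"slide": [0, 0, 0.03], "rotation": [0, 0, 0]},
    {"slide": [0, 0, 0], "rotation": [0, 0, 0]},
    {"slide": [0, 0, 0], "rotation": [0, 0, 0]},
  ],
)

```text
time: 20.13
eef_pos: [0.5711, 0.2384, 0.2554]
orientation: [[-0.017, 1.0, 0.001], [1.0, 0.017, 0.0], [0.0, 0.001, -1.0]]
wrist_force: [-0.4, -0.8, -3.8]
width: 0.0089
grasp_force: 30.0
```

drive_tool(
  steps=[
    {"slide": [0, 0, 0.03], "rotation": [0, 0, 0]},
    {"slide": [0, 0, 0.02], "rotation": [0, 0, 0]},
    {"slide": [0, 0, 0], "rotation": [0, 0, 0]},
    {"slide": [0, 0, 0], "rotation": [0, 0, 0]},
  ],
)

```text
time: 20.47
eef_pos: [0.5712, 0.2384, 0.255]
orientation: [[-0.017, 1.0, 0.001], [1.0, 0.017, 0.0], [0.0, 0.001, -1.0]]
wrist_force: [-2.7, -1.1, 2.7]
width: 0.0088
grasp_force: 30.0
```

drive_tool(
  steps=[
    {"slide": [0, 0, 0], "rotation": [0, 0, 0]},
    {"slide": [0, 0, 0], "rotation": [0, 0, 0]},
    {"slide": [0, 0, 0], "rotation": [0, 0, 0]},
    {"slide": [0, 0, 0], "rotation": [0, 0, 0]},
    {"slide": [0, 0, 0], "rotation": [0, 0, 0]},
    {"slide": [0, 0, 0], "rotation": [0, 0, 0]},
  ],
  gripper=0.6,
)

```text
time: 20.97
eef_pos: [0.5709, 0.2383, 0.2535]
orientation: [[-0.017, 1.0, -0.0], [1.0, 0.017, -0.0], [-0.0, -0.0, -1.0]]
wrist_force: [-0.4, -0.1, -0.3]
width: 0.0351
grasp_force: 0.0
```

```bash
python3 - <<'E'
from h import *
to([.571,.238,.35]); s=snap('wrist','w7'); snap('side','s7')
cv2.imwrite('pics/c7.png',np.hstack([cv2.resize(cv2.imread('pics/w7.png')[60:330,150:510],(400,300)),cv2.resize(cv2.imread('pics/s7.png')[80:230,210:410],(400,300))]))
E
```

```text
slide units [-0.02  0.   -4.82] yaw y 0.0166 pos [0.5709 0.2383 0.2535] t 20.9667 w 0.03506501436389371 F [-0.37845487 -0.12237838 -0.34926078]
```

View pics/c7.png

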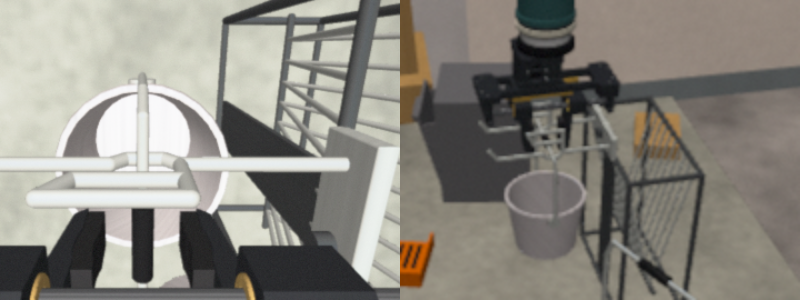

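The pail hangs in the dip: the wire at (142,150) passes under the keeper loop and the sleeve is free between the open fingers. I'll raise the gripper straight up.

drive_tool(
  steps=[
    {"slide": [0, 0, -0.15], "rotation": [0, 0, 0]},
    {"slide": [0, 0, -0.3], "rotation": [0, 0, 0]},
    {"slide": [0, 0, -0.6], "rotation": [0, 0, 0]},
    {"slide": [0, 0, -0.8], "rotation": [0, 0, 0]},
    {"slide": [0, 0, -1], "rotation": [0, 0, 0]},
    {"slide": [0, 0, -1], "rotation": [0, 0, 0]},
    {"slide": [0, 0, -1], "rotation": [0, 0, 0]},
    {"slide": [0, 0, -1], "rotation": [0, 0, 0]},
    {"slide": [0, 0, 0], "rotation": [0, 0, 0]},
    {"slide": [0, 0, 0], "rotation": [0, 0, 0]},
  ],
)

```text
time: 21.9
eef_pos: [0.5717, 0.2386, 0.3733]
orientation: [[-0.017, 1.0, 0.004], [1.0, 0.017, 0.002], [0.002, 0.004, -1.0]]
wrist_force: [-0.8, 0.2, -1.1]
width: 0.0354
grasp_force: 0.0
```

drive_tool(
  steps=[
    {"slide": [0, 0, 0], "rotation": [0, 0, 0]},
    {"slide": [0, 0, 0], "rotation": [0, 0, 0]},
    {"slide": [0, 0, 0], "rotation": [0, 0, 0]},
    {"slide": [0, 0, 0], "rotation": [0, 0, 0]},
    {"slide": [0, 0, 0], "rotation": [0, 0, 0]},
    {"slide": [0, 0, 0], "rotation": [0, 0, 0]},
    {"slide": [0, 0, 0], "rotation": [0, 0, 0]},
    {"slide": [0, 0, 0], "rotation": [0, 0, 0]},
    {"slide": [0, 0, 0], "rotation": [0, 0, 0]},
    {"slide": [0, 0, 0], "rotation": [0, 0, 0]},
  ],
)

```text
time: 22.73
eef_pos: [0.5709, 0.2383, 0.3708]
orientation: [[-0.017, 1.0, 0.0], [1.0, 0.017, 0.0], [0.0, 0.0, -1.0]]
wrist_force: [0.4, 0.2, 0.1]
width: 0.0352
grasp_force: 0.0
```

```bash
python3 - <<'E'
from h import *
P=[]
for n in('e1','e2'):
    s=snap('side',n); C=cloud(s); m=(abs(C[...,0]-.571)<.08)&(abs(C[...,1]-.238)<.08)&(C[...,2]>.07)&(C[...,2]<.21); Q=C[m]; P.append(Q.mean(0)); print(len(Q),Q.mean(0),Q.max(0),Q.min(0))
w=snap('wrist','e3'); C=cloud(w); g=w['pixels'].max(2); m=(g<60)&(abs(C[...,0]-.571)<.02)&(abs(C[...,1]-.238)<.03)&(C[...,2]>.25)&(C[...,2]<.29); print('sleeve',m.sum(),C[m].mean(0) if m.any() else '')
E
```

```text
1406 [0.56943184 0.23366364 0.14520338] [0.62892799 0.30162956 0.20676948] [0.51059428 0.16829439 0.08534879]
1408 [0.569483   0.23351166 0.1452627 ] [0.62916736 0.30243274 0.20904545] [0.5103672  0.16774587 0.08553048]
sleeve 353 [0.57233485 0.23910009 0.27257217]
```

The pail is still, the sleeve is at (0.572, 0.239, ~0.268) and the arm is clear. Handing in.

```bash
python3 -c "
from plant import ctrl
print(ctrl.sign_off())"
```

```text
the job is handed in; nothing more can be done
None
```

The job is handed in: the pail hangs still in the hook's dips under the keepers, the gripper is open and clear about 0.1 m above it, the bin, jar, scoop and ball were left alone, and about 23 s of the 72 s were used.

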